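# Set the running clearance of a core-deburring stand

### The job

Get the blue deburring stand ready so that the steel core can be spun by hand under its cap: swing the stand's arm round over the core until it meets its stop, screw the cap down by the black thumbscrew until it bears firmly on the core, but do not force it, then back the screw off a quarter of a turn and let go. Leave the other things on the bench where they are.

Things in the scene. Friction and masses are not known exactly. Their poses are not given: they have to be found in the camera images.
- stand: blue deburring stand bolted to the bench; origin at the bench top on the axis of the core. Base plate 215 x 132 x 12 mm. Its x axis points from the core to the upright post, whose axis is 105 mm away; z up. The core lies on an aluminium rest round a hub; the rest was set by hand, so the height of the core's top varies by a few mm (about 56 mm)
- swing_arm (a joint): angle of the blue swing arm about the upright post, rad: 0 = home against its stop, straight over the core; it starts at 0.7 to 1.15, parked to the right as seen from the robot (counter-clockwise from above, so swinging it home turns it clockwise). It stays where it is left; about 2.5 N at the tail moves it
- tail_grip (a point): middle of the arm's free end (tail), 150 mm from the post's axis and 45 mm beyond the screw's axis: a level bar 16 mm wide and 14 mm high, its middle at 87 mm height, good to pinch across its width from above. The point's x axis points along the arm, from the tail to the post; z up
- clamp_screw: black thumbscrew, upright in the arm; origin in the middle of its flat thumb-piece, on the screw's axis, 105 mm from the post's axis, about 128 mm high. Thumb-piece 40 mm wide along its x axis (white line on top at the +x end), 9 mm thick along y, 30 mm high along z (up); the arm lies 13 mm below it. Right-hand thread: clockwise from above lowers it, 8 mm a turn. It stays where it is left
- cap_face (a point): centre of the flat underside of the round aluminium cap (72 mm wide) on the screw's lower end; z up. The cap hangs on the ball end with up to 2 mm of stiff play: after its first light touch (about 3 N) the screw runs on until the play is used up, then the cap bears. Torque to turn: 0.05 N m free, then about 0.017 N m more per newton on the core; bearing, it rises some 70 N a radian
- core: grey strip-wound steel ring core lying on the rest: 80 mm outside, 41 mm inside, 26 mm high; origin at the centre of its underside, z up. Its coating stands about 50 N from the cap
- core_done: bystander: loose grey ring core, 80 x 82 x 26 mm; origin under its centre
- core_small: bystander: loose small grey ring core, 64 x 66 x 22 mm; origin under its centre
- tape_yellow: bystander: roll of yellow tape, 81 x 84 x 19 mm; origin under its centre
- cup_ferrules: bystander: blue plastic tub, 71 mm wide, 41 mm high; origin under its centre
Mind the look-alikes: they are no part of the job. What is shaped like the core but brown is not meant.

How it is judged:
By the outcome, as a careful person would: the job done as asked, in the order asked, and still so for the second after the job is handed in, with the robot touching nothing.
It also fails if it takes over 72 s, if anything falls off the work surface, if the arm or the gripper's body presses on something with over 40 N, if the wrist force passes 120 N, or if a joint passes its speed limit or range.

### The arm

A 6-joint arm with a two-finger parallel gripper is mounted at the origin on a cart in front of the work surface, level with it; the furniture and walls round the work are solid. World frame = base frame: x ahead of the robot, y to its left, z up, the work surface at z = 0. Lengths are in m, angles in degrees, forces in N, time in s.
With the tool pointing down it reaches from about 0.4 to 0.825 m from the base axis. Payload 7 kg.
Tool frame: the origin (TCP) lies on the centre line of the jaws, within the pads' length; the fingertips stand 17 mm ahead of it and the grasp point (between the pads) lies 2 mm behind it; z points along the fingers, y is the direction in which the jaws open and shut (so a half turn about z gives the same grasp; the last joint's range is limited). The gripper opens to 88 mm and grips with 3 to 60 N. Pads are 19 mm wide; open, the fingers measure 130 mm over their backs; the gripper's body (78 mm by 193 mm) begins 47 mm behind the grasp point.
Start: joints at [16.507, 20.546, 0.682, 0, -70.136, -16.507], TCP at [0.675, -0, 0.244] pointing down, gripper open.
Joint ranges: [-176.03, 176.03], [-82.01, 121.73], [-58.28, 71.71], [-173.87, 95.51], [-174.79, -0.11], [-173.66, 173.66]. Speed limits (degrees/s): [136.94, 136.94, 172.46, 180, 180, 180].

### API

Orientations are given as [roll, pitch, yaw] about the fixed x, y, z axes, in that order (R = Rz(yaw) Ry(pitch) Rx(roll)).
In Python, from plant import telemetry, vision, close_job, recognise, silhouettes, place_of gives the robot as it stands.
- The arm moves only by the shell command python3 -m handwheel 'ROWS'. ROWS is JSON, a list that holds one entry, the list of rows, each a list of 5 numbers: the shift along the tool's x, y, z in m, then the turn about the tool's z in rad, then the closure, from 0 (fully open) to 1 (shut). In form: [[[tx, ty, tz, yaw, gripper], ...]]. A call has 1 to 20 rows; each row shifts and turns the commanded pose from where the row before left it, along the tool's axes as they then stand; what a row does not reach is not made up. A row lasts 1/12 s, in which the tool goes at most 41.7 mm and 7.16 degrees, less where a joint would pass 70% of its speed; a pose out of reach is approached as far as the arm can. A call with a gripper value outside its range is refused whole. The fingers move at their own pace and stop on an object; the grip force is fixed at half the most. Time passes only in rows, so rows that do not move let the fingers close. It gives the time, the measured TCP pose, the force and the opening at its end, in the units of the state.
- telemetry.get_obs(): the state, without advancing time (a new reading comes with each control period).
- vision.snapshot(name): name is "scene" or "side" or "wrist"; returns a dict with "color" (400x640x3 uint8, red, green, blue), "mtx" (3x3 intrinsics, pixels), "cam_to_world" (4x4, takes a point from camera to world coordinates); the wrist camera has in their place "tool_from_camera" (4x4, takes a point from camera to tool coordinates, whose origin is the TCP and whose axes are the flange's). Camera axes: x right, y down, z forward; pixel columns grow to the right and rows downward; lengths in m; the calibration is good to about 2 mm. A picture is of the moment at which its call begins: read the wrist's pose just before it. There is no depth.
- close_job(): hands the job in, once; it reports no verdict.
Trained networks look in a picture, given as the dict that the camera call returned (one of the last four; its "shot" number tells which), for a name from the list of things; names that differ only in an ending like _2 or _b are one class to them, and where a whole thing is asked for, a point or a joint stands for the part that bears it (a point fixed in the world has none). Each returns a list of dicts, best first, with "conf" (0 to 1); they miss things now and then, are a little off and sometimes report something else, mostly with a low value. They report only what shows in the picture. A call takes as long as a camera call. They do not tell look-alikes from the thing itself.
- recognise(name, picture): "xy" ([column, row] in pixels, amid what is visible of it).
- silhouettes(name, picture): "region" (400x640 bool, what is visible of it) and "xy" ([column, row] in pixels, amid what is visible of it).
- place_of(name, picture): "xy" ([column, row] in pixels: a listed point, or the origin of a listed thing).
The state is a dict: "clock": time; "joint_pos": joint angles; "qvel": joint speeds; "tau": joint torques, N m; "tool_pos": TCP position; "orientation": TCP orientation; "force": force on the tool from outside, world axes, zero at the start; "moment": the same for the moment, N m; "opening": finger opening in m.
Only numpy, scipy, OpenCV 4.12 (cv2) and the standard library are available. Lean on these libraries where they do the work, as an engineer would, in place of code of your own. Each camera call takes 0.05 s, during which the arm holds its last target.

## Working session

There is one attempt and no reset: what is moved stays moved. The work goes in short steps, Python scripts to look and compute and a shell command to move; the robot and the scene stay as the last step left them, time stands still between calls to the robot, and variables do not carry over. Pictures are saved under pics/ and viewed, and the job is handed in when it is done.

```bash
ls; mkdir -p pics; python3 - <<'E'
from plant import telemetry, vision, recognise, place_of
import cv2
o=telemetry.get_obs()
print(o)
for n in ["scene","side"]:
    s=vision.snapshot(n)
    cv2.imwrite(f"pics/{n}0.png",s["color"][:,:,::-1])
    print(n,s["mtx"].tolist(),s["cam_to_world"].round(4).tolist())
    for k in ["stand","tail_grip","clamp_screw","cap_face","core"]:
        print(k,[(p["xy"],round(p["conf"],2)) for p in place_of(k,s)])
E
```

```text
pics
{'clock': 0.0, 'joint_pos': array([ 1.65063508e+01,  2.05905725e+01,  6.31900725e-01, -2.21894554e-02,
       -7.01368360e+01, -1.65068758e+01]), 'qvel': array([-0.02265845, -0.02577889, -0.04892532, -0.04760787,  0.06491377,
       -0.08529822]), 'tau': array([-8.00930356e-04, -5.82726967e+01,  2.93058443e+01,  6.99745238e+00,
        6.93249181e-03, -2.06530804e-04]), 'tool_pos': array([ 6.74509218e-01, -2.69380454e-05,  2.42611680e-01]), 'orientation': array([ 1.79902501e+02, -7.13990531e-03, -9.00080757e+01]), 'force': array([ 0.40371036, -0.34448124, -0.13833853]), 'moment': array([-0.02086318, -0.0178301 , -0.04694587]), 'opening': 0.08789941542281429}
scene [[404.0513903196344, 0.0, 317.4689907312812], [0.0, 404.0513903196344, 201.60140853408606], [0.0, 0.0, 1.0]] [[0.6317, -0.5018, 0.5908, -0.0401], [-0.7749, -0.3873, 0.4996, -0.4784], [-0.0219, -0.7734, -0.6335, 0.7277], [0.0, 0.0, 0.0, 1.0]]
stand [([376.7, 272.3], 0.85)]
tail_grip [([439.8, 258.0], 0.88)]
clamp_screw [([430.7, 235.2], 0.87)]
cap_face [([424.4, 256.9], 0.95)]
core [([317.2, 246.7], 0.76), ([374.7, 261.4], 0.7), ([432.0, 233.7], 0.26)]
side [[425.6420444502501, 0.0, 317.60243111768006], [0.0, 425.6420444502501, 205.2017178207403], [0.0, 0.0, 1.0]] [[-0.0631, 0.6389, -0.7667, 1.219], [0.9979, 0.0511, -0.0395, 0.0542], [0.014, -0.7676, -0.6408, 0.6801], [0.0, 0.0, 0.0, 1.0]]
stand [([236.4, 233.4], 0.72)]
tail_grip [([163.6, 210.8], 0.91)]
clamp_screw [([175.2, 205.0], 0.89), ([181.4, 227.8], 0.69)]
cap_face [([180.7, 229.9], 0.88)]
core [([229.8, 223.9], 0.91), ([298.2, 232.1], 0.79)]
```

View pics/scene0.png

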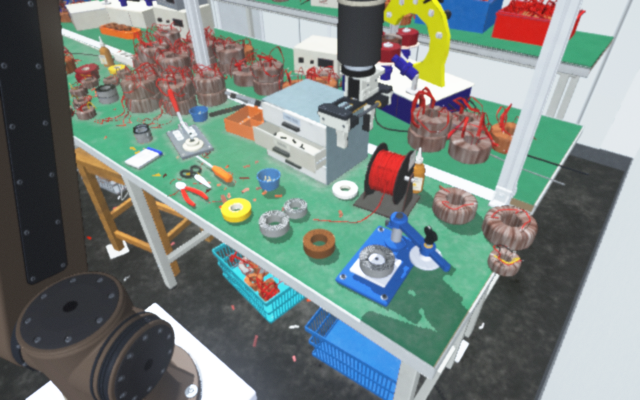

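View pics/side0.png

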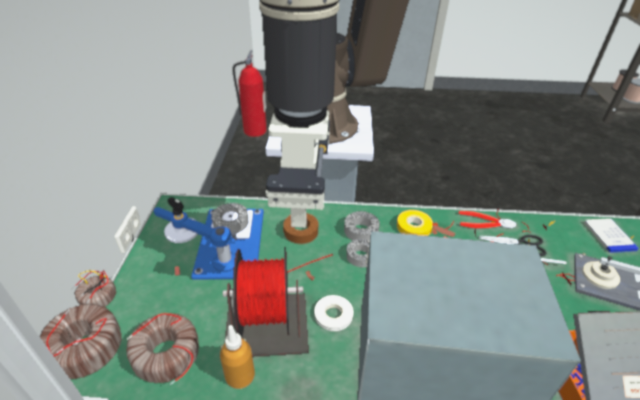

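```bash
cat > h.py <<'E'
import numpy as np, cv2
from plant import telemetry, vision, recognise, place_of, silhouettes
from scipy.spatial.transform import Rotation as R
def cam(s,o=None):
    if "cam_to_world" in s: return np.array(s["cam_to_world"])
    T=np.eye(4); T[:3,:3]=R.from_euler("xyz",o["orientation"],degrees=True).as_matrix(); T[:3,3]=o["tool_pos"]
    return T@np.array(s["tool_from_camera"])
def ray(s,xy,o=None):
    C=cam(s,o); d=np.linalg.inv(s["mtx"])@np.array([xy[0],xy[1],1.]); d=C[:3,:3]@d
    return C[:3,3],d/np.linalg.norm(d)
def atz(s,xy,z,o=None):
    c,d=ray(s,xy,o); return c+d*(z-c[2])/d[2]
def tri(rs):
    A=np.zeros((3,3));b=np.zeros(3)
    for c,d in rs:
        P=np.eye(3)-np.outer(d,d);A+=P;b+=P@c
    p=np.linalg.solve(A,b)
    return p,[float(np.linalg.norm((np.eye(3)-np.outer(d,d))@(p-c))) for c,d in rs]
def proj(s,p,o=None):
    C=np.linalg.inv(cam(s,o)); q=s["mtx"]@(C[:3,:3]@np.array(p)+C[:3,3]); return q[:2]/q[2]
E
python3 - <<'E'
from h import *
a=vision.snapshot("scene");b=vision.snapshot("side")
for k in ["stand","tail_grip","clamp_screw","cap_face","core"]:
    for p in place_of(k,a)[:2]:
        for q in place_of(k,b)[:2]:
            x,e=tri([ray(a,p["xy"]),ray(b,q["xy"])])
            if max(e)<.02: print(k,p["xy"],q["xy"],x.round(4),np.round(e,4))
o=telemetry.get_obs(); w=vision.snapshot("wrist")
cv2.imwrite("pics/w0.png",w["color"][:,:,::-1])
print(w["tool_from_camera"].round(3).tolist())
for k in ["stand","tail_grip","clamp_screw","cap_face","core"]:
    print(k,[(p["xy"],round(p["conf"],2)) for p in place_of(k,w)])
E
```

```text
stand [377.2, 273.4] [234.3, 232.2] [ 0.5187 -0.1771 -0.0009] [0.004 0.004]
tail_grip [441.1, 260.7] [165.1, 208.0] [ 0.5552 -0.3039  0.0957] [0.002 0.002]
clamp_screw [428.2, 234.7] [175.2, 205.9] [ 0.5802 -0.2625  0.126 ] [0.0031 0.0031]
cap_face [425.9, 258.6] [178.2, 229.3] [ 0.5777 -0.2699  0.0589] [0.0037 0.0037]
core [319.5, 247.1] [299.0, 231.5] [ 0.5028 -0.0235  0.    ] [0.0014 0.0014]
core [374.3, 265.6] [230.6, 223.6] [ 0.5157 -0.1766  0.0258] [0.0027 0.0027]
[[0.002, -0.964, -0.265, 0.072], [1.0, 0.002, 0.0, 0.001], [0.0, -0.265, 0.964, -0.141], [0.0, 0.0, 0.0, 1.0]]
stand []
tail_grip []
clamp_screw []
cap_face []
core [([460.7, 156.4], 0.62), ([476.1, 4.8], 0.57)]
```

Scene: the stand's core is at scene px (376,261). Its look-alikes are the brown ring (319,243), core_done (273,223) and core_small (295,208). There is only one thumbscrew (430,235), on the blue arm. The triangulated stand, post and arm fit the given 105 and 45 mm, with the arm at about 59°. Next, a closer wrist view.

```bash
python3 -m handwheel '[[[0.022,0.011,-0.005,0,0],[0.022,0.011,-0.005,0,0],[0.022,0.011,-0.005,0,0],[0.022,0.011,-0.005,0,0],[0.022,0.011,-0.005,0,0],[0.022,0.011,-0.005,0,0],[0.022,0.011,-0.005,0,0],[0.022,0.011,-0.005,0,0],[0,0,0,0,0],[0,0,0,0,0],[0,0,0,0,0]]]'
python3 - <<'E'
from h import *
a=vision.snapshot("scene");b=vision.snapshot("side")
o=telemetry.get_obs(); w=vision.snapshot("wrist")
cv2.imwrite("pics/w1.png",w["color"][:,:,::-1])
cv2.imwrite("pics/crop1.png",cv2.resize(a["color"][200:310,330:470,::-1],None,fx=5,fy=5)[:600])
H={"stand":0,"tail_grip":.087,"clamp_screw":.128,"core":.03}
for k in ["stand","tail_grip","clamp_screw","cap_face","core"]:
    rs=[]
    for n,s,oo in (("a",a,None),("b",b,None),("w",w,o)):
        p=place_of(k,s)
        print(k,n,[(q["xy"],round(q["conf"],2), atz(s,q["xy"],H[k],oo).round(4) if k in H else "") for q in p[:3]])
        p=[q for q in p if n!="w" or True]
        if p and k!="core": rs.append(ray(s,p[0]["xy"],oo))
    if len(rs)>1: print("  tri",tri(rs)[0].round(4),np.round(tri(rs)[1],4))
E
```

```text
clock: 2.52
tool_pos: [0.587, -0.176, 0.2835]
orientation: [-180.0, 0.0, -90.0]
force: [0.5, 0.2, -0.5]
opening: 0.0877
stand a [([375.9, 273.4], 0.73, array([ 0.5174, -0.1788,  0.    ])), ([265.7, 188.0], 0.19, array([0.5939, 0.2579, 0.    ]))]
stand b [([358.5, 229.8], 0.61, array([0.4872, 0.1133, 0.    ]))]
stand w []
  tri [ 0.5341 -0.0229 -0.0156] [0.1413 0.1413]
tail_grip a [([440.1, 260.3], 0.7, array([ 0.5641, -0.3012,  0.087 ]))]
tail_grip b [([163.7, 208.0], 0.69, array([ 0.545 , -0.3102,  0.087 ]))]
tail_grip w [([347.2, 54.8], 0.84, array([ 0.5606, -0.3043,  0.087 ]))]
  tri [ 0.5585 -0.3033  0.096 ] [0.002  0.0022 0.0028]
clamp_screw a [([430.8, 233.6], 0.74, array([ 0.583 , -0.2632,  0.128 ]))]
clamp_screw b [([172.8, 203.1], 0.69, array([ 0.5752, -0.272 ,  0.128 ]))]
clamp_screw w [([329.0, 93.3], 0.7, array([ 0.5794, -0.2654,  0.128 ]))]
  tri [ 0.5797 -0.2663  0.1324] [0.0019 0.0031 0.0012]
cap_face a [([426.9, 259.6], 0.66, ''), ([273.8, 229.9], 0.39, '')]
cap_face b []
cap_face w [([330.8, 99.2], 0.74, '')]
  tri [ 0.5765 -0.2661  0.0558] [0.0029 0.0029]
core a [([323.0, 249.1], 0.9, array([ 0.4802, -0.0515,  0.03  ])), ([374.5, 264.5], 0.57, array([ 0.5147, -0.1744,  0.03  ]))]
core b [([301.4, 231.0], 0.88, array([ 0.5333, -0.016 ,  0.03  ])), ([229.1, 224.0], 0.73, array([ 0.5231, -0.1805,  0.03  ]))]
core w [([375.0, 169.9], 0.85, array([ 0.5171, -0.1783,  0.03  ])), ([373.1, 269.9], 0.79, array([ 0.5129, -0.0365,  0.03  ]))]
```

View pics/w1.png

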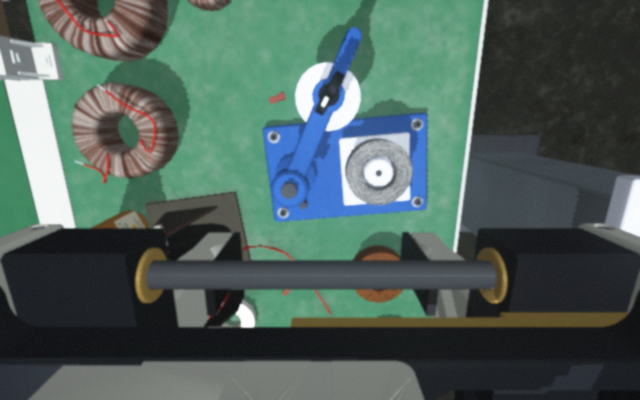

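View pics/crop1.png

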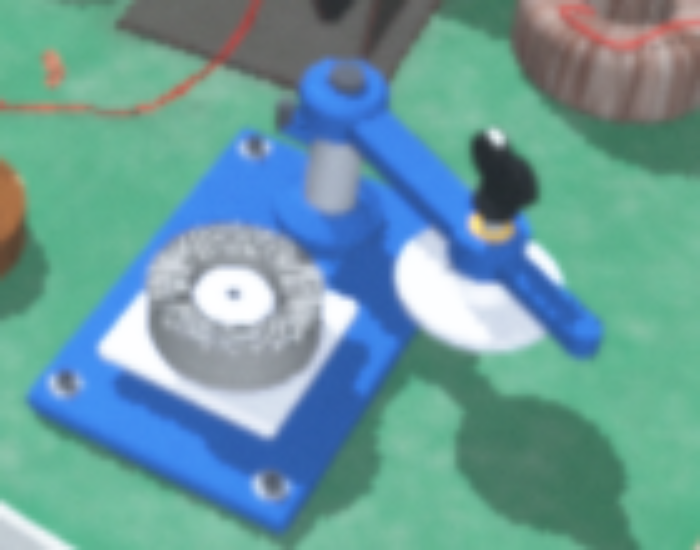

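The wrist view shows the core on its white rest at (378,170), the post top at (290,188), the screw at (329,93) and the tail at (352,37). The crop confirms the grey core on the blue stand. Next I refine the arm's line.

```bash
python3 - <<'E'
from h import *
o=telemetry.get_obs(); w=vision.snapshot("wrist")
print(o["joint_pos"].round(1))
P=atz(w,(290,188),.105,o); print("post",P)
for px,z in(((352,35),.094),((347,50),.094),((340,62),.094),((312,140),.094),((300,165),.094)):
    print(px,atz(w,px,z,o).round(4))
print("line ends",atz(w,(323,101),.143,o),atz(w,(343,77),.143,o), "core",atz(w,(378,171),.056,o))
cv2.imwrite("pics/w2.png",cv2.resize(w["color"][10:230,240:440,::-1],None,fx=2.7,fy=2.7,interpolation=cv2.INTER_CUBIC))
g=silhouettes("swing_arm",w)
for s in g:
    m=s["region"]; ys,xs=np.nonzero(m); print("sil",s["conf"],xs.min(),xs.max(),ys.min(),ys.max(),m.sum())
E
```

```text
[  1.5  13.4  -4.    0.  -72.5  -1.5]
post [ 0.61892375 -0.17261079  0.105     ]
(352, 35) [ 0.5566 -0.3214  0.094 ]
(347, 50) [ 0.5611 -0.3082  0.094 ]
(340, 62) [ 0.5678 -0.2973  0.094 ]
(312, 140) [ 0.5957 -0.2217  0.094 ]
(300, 165) [ 0.6087 -0.1953  0.094 ]
line ends [ 0.58462897 -0.25883553  0.143     ] [ 0.56775007 -0.27827312  0.143     ] core [ 0.51784647 -0.18218896  0.056     ]
sil 0.67 270 360 29 208 6393
sil 0.39 344 411 139 205 2855
```

View pics/w2.png

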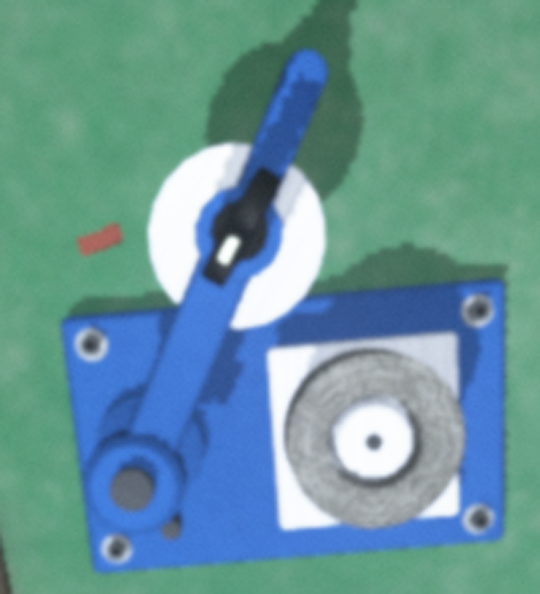

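```bash
python3 -m handwheel '[[[0.0223,0.0047,0.018,0,0.2],[0.0223,0.0047,0.018,0,0.3],[0.0223,0.0047,0.018,0,0.4],[0.0223,0.0047,0.018,0,0.4],[0.0223,0.0047,0.018,0,0.4],[0.0223,0.0047,0.018,0,0.4],[0,0,0,0.1,0.4],[0,0,0,0.1,0.4],[0,0,0,0.1,0.4],[0,0,0,0.1,0.4],[0,0,0,0,0.4],[0,0,0,0,0.4],[0,0,0,0,0.4]]]'
python3 - <<'E'
from h import *
o=telemetry.get_obs(); print(o["joint_pos"].round(1),o["tool_pos"].round(4),o["orientation"].round(2))
w=vision.snapshot("wrist")
s=w["color"].copy()
T=np.eye(4)
cv2.imwrite("pics/w3.png",s[:,:,::-1])
for k,z in(("tail_grip",.087),("clamp_screw",.128)):
    print(k,[(q["xy"],q["conf"],atz(w,q["xy"],z,o).round(4)) for q in place_of(k,w)])
a=vision.snapshot("scene");b=vision.snapshot("side")
cv2.imwrite("pics/c3.png",np.hstack([cv2.resize(a["color"][170:310,350:490,::-1],(400,400)),cv2.resize(b["color"][130:270,100:240,::-1],(400,400))]))
E
```

```text
clock: 4.6
tool_pos: [0.5588, -0.3098, 0.1756]
orientation: [-180.0, 0.0, -112.7]
force: [0.1, -0.3, 0.1]
opening: 0.0529
[-11.5  20.   -9.4   0.  -60.6 -11.2] [ 0.5588 -0.3098  0.1756] [-180.      0.   -112.73]
tail_grip [([318.4, 219.7], 0.62, array([ 0.5631, -0.3036,  0.087 ]))]
clamp_screw [([320.3, 297.0], 0.98, array([ 0.5778, -0.2643,  0.128 ]))]
```

View pics/w3.png

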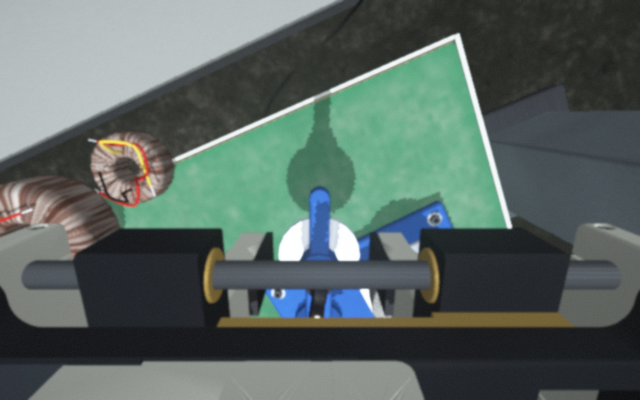

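View pics/c3.png

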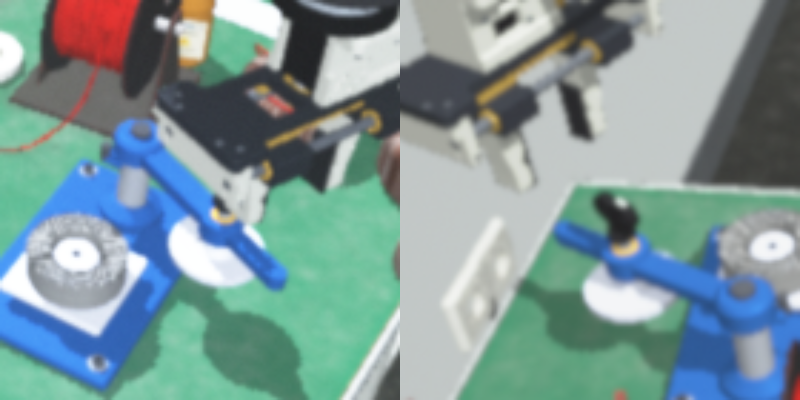

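The bar stands vertical at col 320, centred between the fingers, so the yaw and line are right. Descend so the fingertips reach about 83 mm, with the body clear of the thumb-piece, and pinch.

```bash
python3 -m handwheel '[[[0,0,0.012,0,0.4],[0,0,0.012,0,0.4],[0,0,0.012,0,0.4],[0,0,0.012,0,0.4],[0,0,0.01,0,0.4],[0,0,0.01,0,0.4],[0,0,0.0065,0,0.4],[0,0,0,0,0.4]]]' && python3 -m handwheel '[[[0,0,0,0,1],[0,0,0,0,1],[0,0,0,0,1],[0,0,0,0,1],[0,0,0,0,1],[0,0,0,0,1],[0,0,0,0,1]]]'
```

```text
clock: 5.52
tool_pos: [0.5579, -0.3095, 0.0989]
orientation: [179.8, -0.0, -112.9]
force: [-0.5, 0.9, 0.3]
opening: 0.0527
clock: 6.1
tool_pos: [0.5592, -0.31, 0.1015]
orientation: [-179.9, 0.0, -112.9]
force: [1.2, 0.6, 0.7]
opening: 0.0158
```

```bash
python3 -m handwheel '[[[-0.0002,0.0075,0,0.05,1],[-0.0002,0.0075,0,0.05,1],[-0.0002,0.0075,0,0.05,1],[-0.0002,0.0075,0,0.05,1],[-0.0002,0.0075,0,0.05,1],[-0.0002,0.0075,0,0.05,1],[-0.0002,0.0075,0,0.05,1],[-0.0002,0.0075,0,0.05,1]]]'
```

```text
clock: 6.77
tool_pos: [0.5103, -0.276, 0.1015]
orientation: [-179.9, 0.1, -136.0]
force: [2.8, 0.5, -1.0]
opening: 0.0154
```

```bash
python3 -m handwheel '[[[-0.0002,0.0075,0,0.05,1],[-0.0002,0.0075,0,0.05,1],[-0.0002,0.0075,0,0.05,1],[-0.0002,0.0075,0,0.05,1],[-0.0002,0.0075,0,0.05,1],[-0.0002,0.0075,0,0.05,1],[-0.0002,0.0075,0,0.05,1],[-0.0002,0.0075,0,0.05,1],[0,0,0,0,1]]]'
python3 - <<'E'
from h import *
o=telemetry.get_obs();print(o["force"],o["moment"],o["tool_pos"],o["orientation"],o["joint_pos"].round(1))
a=vision.snapshot("scene");b=vision.snapshot("side")
cv2.imwrite("pics/c4.png",np.hstack([cv2.resize(a["color"][170:310,320:460,::-1],(400,400)),cv2.resize(b["color"][130:270,150:290,::-1],(400,400))]))
E
```

```text
clock: 7.52
tool_pos: [0.4774, -0.2248, 0.1014]
orientation: [180.0, 0.1, -158.9]
force: [-0.4, 3.7, 1.0]
opening: 0.0157
[-0.36087167  3.67251201  0.99364651] [ 1.58397528 -0.06756234  0.2898597 ] [ 0.47744105 -0.22475433  0.1014288 ] [ 1.79993813e+02  6.03298163e-02 -1.58856660e+02] [ -3.9  14.8 -28.5  -0.  -46.7 -64.9]
```

View pics/c4.png

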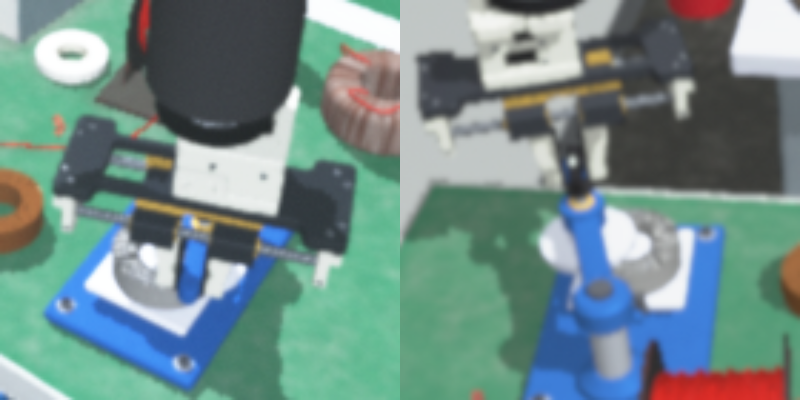

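```bash
python3 -m handwheel '[[[-0.0002,0.0075,0,0.05,1],[-0.0002,0.0075,0,0.05,1],[-0.0002,0.0075,0,0.05,1],[-0.0002,0.0075,0,0.05,1]]]'; python3 -m handwheel '[[[0,0.003,0,0.02,1],[0,0.003,0,0.02,1]]]'; python3 -m handwheel '[[[0,0.003,0,0.02,1]]]'
python3 - <<'E'
from h import *
o=telemetry.get_obs();print(o["force"],o["moment"],o["tool_pos"],o["orientation"],o["joint_pos"].round(1))
E
```

```text
clock: 7.95
tool_pos: [0.4696, -0.1973, 0.1014]
orientation: [-180.0, -0.0, -170.2]
force: [-0.9, -0.1, 3.1]
opening: 0.0156
clock: 8.12
tool_pos: [0.4685, -0.1912, 0.1014]
orientation: [-180.0, -0.0, -172.4]
force: [-1.5, 1.1, 4.1]
opening: 0.0157
clock: 8.2
tool_pos: [0.4681, -0.1884, 0.1014]
orientation: [-180.0, -0.0, -173.6]
force: [-2.3, 1.1, 4.4]
opening: 0.0155
[-2.25087844  1.05720708  4.41317033] [0.29637232 0.5177886  0.46832721] [ 0.46813882 -0.18836814  0.10141154] [-1.79967367e+02 -2.51830666e-02 -1.73578846e+02] [  0.4  12.9 -31.3   0.  -45.9 -84.1]
```

```bash
for i in 1 ; do python3 -m handwheel '[[[0,0.002,0,0.0133,1]]]'; python3 -m handwheel '[[[0,0.002,0,0.0133,1]]]';python3 -m handwheel '[[[0,0.002,0,0.0133,1]]]'; done
python3 - <<'E'
from h import *
o=telemetry.get_obs();print(o["force"],o["moment"])
E
```

```text
clock: 8.28
tool_pos: [0.4679, -0.1863, 0.1014]
orientation: [-180.0, -0.0, -174.4]
force: [-2.4, 1.4, 5.5]
opening: 0.0158
clock: 8.37
tool_pos: [0.4676, -0.1844, 0.1014]
orientation: [-180.0, -0.0, -175.1]
force: [-2.2, 0.8, 5.0]
opening: 0.0153
clock: 8.45
tool_pos: [0.4675, -0.1824, 0.1014]
orientation: [-180.0, -0.0, -175.9]
force: [-2.9, 0.9, 6.9]
opening: 0.0161
[-2.93831528  0.86957792  6.85601427] [0.38996451 0.84999328 0.57203884]
```

```bash
python3 - <<'E'
from h import *
o=telemetry.get_obs()
a=vision.snapshot("scene");b=vision.snapshot("side");w=vision.snapshot("wrist")
cv2.imwrite("pics/w5.png",w["color"][:,:,::-1])
cv2.imwrite("pics/c5.png",np.hstack([cv2.resize(a["color"][190:310,320:440,::-1],(400,400)),cv2.resize(b["color"][170:290,170:290,::-1],(400,400))]))
E
```

```text
(no output)
```

View pics/c5.png

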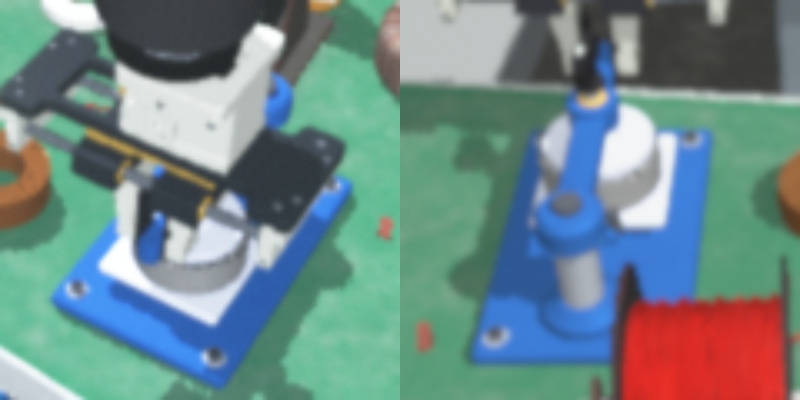

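View pics/w5.png

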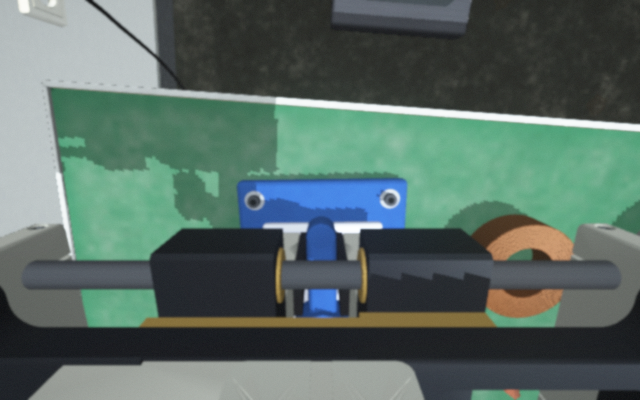

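Wrist view: the bar now runs parallel to the plate and the cap lies nearly over the core. Continue finely until the stop.

```bash
python3 -m handwheel '[[[0,0.0015,0,0.01,1]]]'; python3 -m handwheel '[[[0,0.0015,0,0.01,1]]]';python3 -m handwheel '[[[0,0.0015,0,0.01,1]]]'
python3 - <<'E'
from h import *
o=telemetry.get_obs();print(o["force"],o["moment"])
E
```

```text
clock: 8.68
tool_pos: [0.4674, -0.1813, 0.1014]
orientation: [-179.9, -0.0, -176.4]
force: [1.3, -13.8, -1.5]
opening: 0.0156
clock: 8.77
tool_pos: [0.4676, -0.1811, 0.1015]
orientation: [-179.8, -0.0, -177.0]
force: [1.2, -24.0, -4.0]
opening: 0.0158
clock: 8.85
tool_pos: [0.4677, -0.1809, 0.1015]
orientation: [-179.7, -0.0, -177.5]
force: [3.0, -34.8, -9.4]
opening: 0.0157
[  2.96449111 -34.80898363  -9.35990753] [-12.76056612  -1.26539178   0.61613189]
```

The stop is met (force jumped, motion ceased). Relax to a light push before opening.

```bash
python3 -m handwheel '[[[0,-0.0015,0,-0.01,1],[0,-0.0015,0,-0.01,1],[0,0,0,0,1]]]'; python3 - <<'E'
from h import *
o=telemetry.get_obs();print(o["force"],o["moment"],o["tool_pos"].round(4))
E
```

```text
clock: 9.1
tool_pos: [0.4676, -0.1815, 0.1014]
orientation: [-180.0, 0.0, -176.4]
force: [-0.6, -3.5, 4.2]
opening: 0.0154
[-0.55223037 -3.45120645  4.21433886] [-1.13364169  0.35368578  0.32771858] [ 0.4676 -0.1815  0.1014]
```

```bash
python3 -m handwheel '[[[0,0,0,0,0.5],[0,0,0,0,0.5],[0,0,0,0,0.5],[0,0,-0.01,0,0.4],[0,0,-0.02,0,0.4],[0,0,-0.025,0,0.4],[0.01,0,-0.025,0,0.4],[0.02,0,-0.025,0,0.4],[0.02,0,-0.025,0,0.4],[0.0,0,-0.02,0,0.3],[0,0,0,0,0.3],[0,0,0,0,0.3],[0,0,0,0,0.3]]]'
python3 - <<'E'
from h import *
o=telemetry.get_obs()
print(o["force"],o["moment"],o["tool_pos"].round(4),o["orientation"].round(2),o["joint_pos"].round(1))
w=vision.snapshot("wrist");a=vision.snapshot("scene");b=vision.snapshot("side")
for k,z in(("tail_grip",.087),("clamp_screw",.128),("cap_face",.065)):
    rs=[]
    for s,oo in((a,None),(b,None),(w,o)):
        for q in place_of(k,s)[:1]:
            print(k,q["xy"],round(q["conf"],2),atz(s,q["xy"],z,oo).round(4)); rs.append(ray(s,q["xy"],oo))
    if len(rs)>1: print("   tri",tri(rs)[0].round(4),np.round(tri(rs)[1],4))
cv2.imwrite("pics/w6.png",w["color"][:,:,::-1])
cv2.imwrite("pics/c6.png",np.hstack([cv2.resize(a["color"][190:310,320:440,::-1],(400,400)),cv2.resize(b["color"][170:290,170:290,::-1],(400,400))]))
E
```

```text
clock: 10.18
tool_pos: [0.4174, -0.1834, 0.2511]
orientation: [180.0, 0.0, -176.5]
force: [-0.1, -0.7, -0.4]
opening: 0.0612
[-0.07650806 -0.7358955  -0.39831034] [-0.06376607 -0.07564933  0.04922772] [ 0.4174 -0.1834  0.2511] [ 1.7998e+02  2.0000e-02 -1.7651e+02] [  1.1  -1.  -24.9  -0.  -66.  -87.6]
tail_grip [363.7, 256.9] 0.95 [ 0.4733 -0.1693  0.087 ]
tail_grip [231.2, 186.7] 0.91 [ 0.4594 -0.1831  0.087 ]
tail_grip [320.5, 241.4] 0.7 [ 0.4756 -0.1807  0.087 ]
   tri [ 0.4693 -0.1781  0.096 ] [0.0055 0.002  0.0036]
clamp_screw [379.5, 232.4] 0.73 [ 0.5198 -0.1758  0.128 ]
clamp_screw [228.0, 187.6] 0.6 [ 0.5155 -0.1728  0.128 ]
clamp_screw [321.6, 301.4] 0.62 [ 0.5206 -0.1768  0.128 ]
   tri [ 0.5185 -0.1751  0.1295] [0.0014 0.0032 0.0019]
cap_face [375.3, 256.4] 0.75 [ 0.5079 -0.178   0.065 ]
cap_face [228.9, 210.6] 0.86 [ 0.5173 -0.178   0.065 ]
cap_face [326.5, 262.4] 0.96 [ 0.5107 -0.1716  0.065 ]
   tri [ 0.5126 -0.1755  0.061 ] [0.0011 0.0039 0.0041]
```

View pics/c6.png

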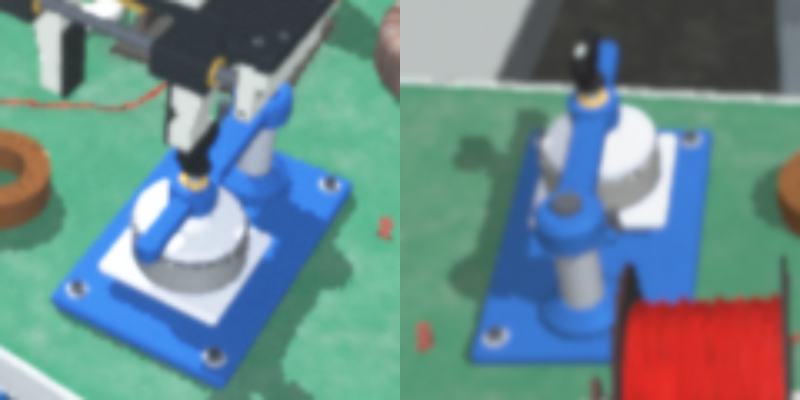

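View pics/w6.png

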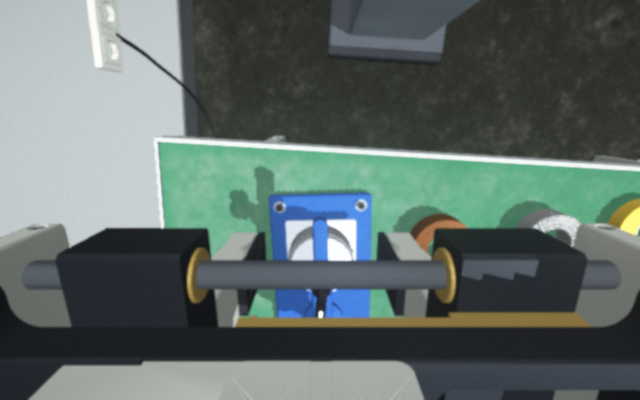

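```bash
python3 -m handwheel '[[[-0.015,0.011,-0.007,0,0.3],[-0.015,0.011,-0.007,0,0.3],[-0.015,0.011,-0.007,0,0.3],[-0.015,0.011,-0.007,0,0.3],[-0.015,0.011,-0.007,0,0.3],[-0.015,0.011,-0.007,0,0.3],[-0.015,0.011,-0.007,0,0.3],[0,0,0,-0.12,0.3],[0,0,0,-0.12,0.3],[0,0,0,-0.12,0.3],[0,0,0,-0.12,0.3],[0,0,0,-0.12,0.3],[0,0,0,-0.12,0.3],[0,0,0,-0.12,0.3],[0,0,0,-0.12,0.3],[0,0,0,-0.12,0.3],[0,0,0,-0.12,0.3],[0,0,0,-0.12,0.3],[0,0,0,-0.12,0.3],[0,0,0,-0.07,0.3]]]'
python3 -m handwheel '[[[0,0,0,0,0.3],[0,0,0,0,0.3]]]'
python3 - <<'E'
from h import *
o=telemetry.get_obs()
print(o["moment"],o["tool_pos"].round(4),o["orientation"].round(2),o["joint_pos"].round(1))
w=vision.snapshot("wrist")
for k,z in(("tail_grip",.087),("clamp_screw",.128),("cap_face",.065),("core",.03)):
    for q in place_of(k,w)[:2]:
        print(k,q["xy"],round(q["conf"],2),atz(w,q["xy"],z,o).round(4))
q=place_of("clamp_screw",w)[0]["xy"];x,y=[int(v) for v in q]
print("scale crop origin",max(x-50,0),max(y-40,0))
cv2.imwrite("pics/w7.png",w["color"][:,:,::-1])
cv2.imwrite("pics/c7.png",cv2.resize(w["color"][max(y-40,0):y+40,max(x-50,0):x+50,::-1],None,fx=7,fy=7,interpolation=cv2.INTER_CUBIC))
E
```

```text
clock: 12.45
tool_pos: [0.5176, -0.1004, 0.3]
orientation: [180.0, -0.0, -89.6]
force: [0.1, 0.1, -0.9]
opening: 0.061
clock: 12.62
tool_pos: [0.5177, -0.1004, 0.3]
orientation: [180.0, 0.0, -90.1]
force: [-0.9, 0.4, -0.1]
opening: 0.0615
[ 0.03895895 -0.03855073 -0.07221895] [ 0.5177 -0.1004  0.3   ] [180.     0.   -90.14] [ 10.4   4.6 -12.6  -0.  -72.8 -10.5]
tail_grip [365.4, 105.5] 0.91 [ 0.4684 -0.1812  0.087 ]
clamp_screw [322.6, 110.0] 0.97 [ 0.5153 -0.1761  0.128 ]
cap_face [323.4, 110.4] 0.55 [ 0.5141 -0.1764  0.065 ]
core [331.8, 221.2] 0.76 [ 0.5018 -0.0277  0.03  ]
scale crop origin 272 70
```

View pics/w7.png

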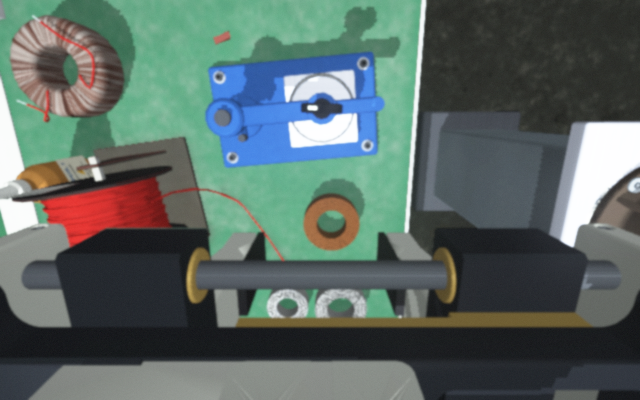

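View pics/c7.png

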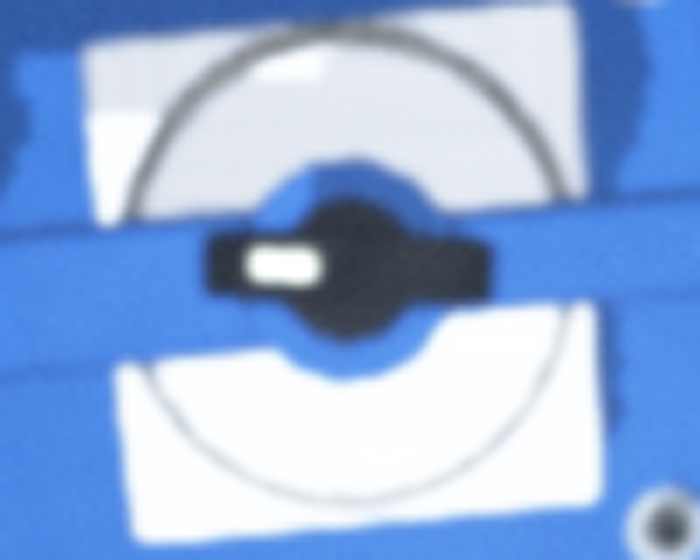

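Wrist view: the arm lies over the core, parallel to the plate. The thumb-piece is centred at (322,108), its white line to the left (+x world), yaw about -1°. Move over it with tool yaw about -1°, which leaves most of J6's range for clockwise turning.

```bash
python3 -m handwheel '[[[0.0255,0.0012,0,0,0.5],[0.0255,0.0012,0,0,0.5],[0.0255,0.0012,0,0,0.5],[0,0,0,-0.1195,0.5],[0,0,0,-0.1195,0.5],[0,0,0,-0.1195,0.5],[0,0,0,-0.1195,0.5],[0,0,0,-0.1195,0.5],[0,0,0,-0.1195,0.5],[0,0,0,-0.1195,0.5],[0,0,0,-0.1195,0.5],[0,0,0,-0.1195,0.5],[0,0,0,-0.1195,0.5],[0,0,0,-0.1195,0.5],[0,0,0,-0.1195,0.5],[0,0,0,-0.1195,0.5],[0,0,0,0,0.5],[0,0,0,0,0.5]]]'
python3 -m handwheel '[[[0,0,0.02,0,0.5],[0,0,0.02,0,0.5],[0,0,0.02,0,0.5],[0,0,0.02,0,0.5],[0,0,0.02,0,0.5],[0,0,0.01,0,0.5],[0,0,0,0,0.5],[0,0,0,0,0.5]]]'
python3 - <<'E'
from h import *
o=telemetry.get_obs()
print(o["force"],o["moment"],o["tool_pos"].round(4),o["orientation"].round(2),o["joint_pos"].round(1))
a=vision.snapshot("scene");b=vision.snapshot("side");w=vision.snapshot("wrist")
for s in(a,b):
    q=place_of("clamp_screw",s)[:1]; print(q, proj(s,o["tool_pos"]), proj(s,[.514,-.177,.128]))
cv2.imwrite("pics/w8.png",w["color"][:,:,::-1])
cv2.imwrite("pics/c8.png",np.hstack([cv2.resize(a["color"][170:290,320:440,::-1],(400,400)),cv2.resize(b["color"][130:250,170:290,::-1],(400,400))]))
E
```

```text
clock: 14.42
tool_pos: [0.5141, -0.1769, 0.3001]
orientation: [180.0, 0.0, -1.2]
force: [-0.0, -0.5, 0.1]
opening: 0.0435
clock: 15.08
tool_pos: [0.5142, -0.177, 0.1903]
orientation: [180.0, 0.0, -1.1]
force: [0.1, 0.9, -0.6]
opening: 0.0439
[ 0.1232862   0.92907098 -0.5769284 ] [-0.18339282  0.03656647 -0.01537126] [ 0.5142 -0.177   0.1903] [ 1.7998e+02  3.0000e-02 -1.0800e+00] [  1.7  10.7 -20.3   0.  -59.   87.2]
[{'xy': [379.7, 233.3], 'conf': 0.81}] [380.83807155 211.83281606] [378.49593586 234.11245734]
[{'xy': [227.9, 189.8], 'conf': 0.78}] [222.35153376 162.71332678] [226.18783767 187.06134971]
```

View pics/c8.png

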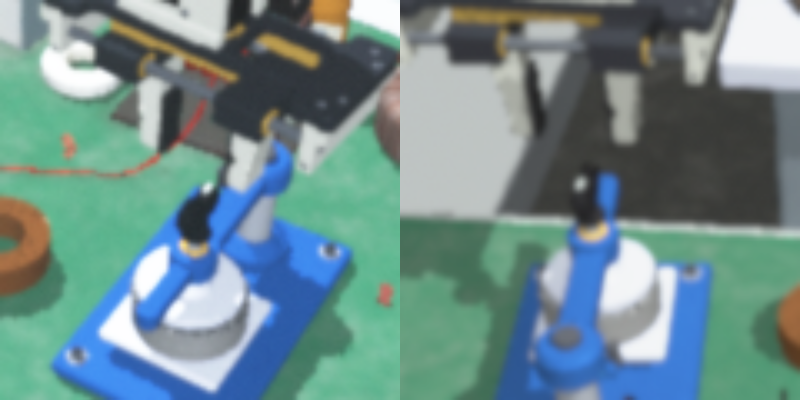

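View pics/w8.png

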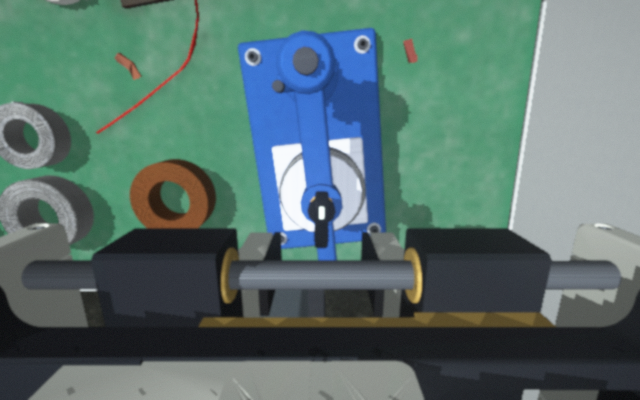

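The thumb-piece is centred between the fingers (col 321) and upright in the wrist view. Descend and pinch.

```bash
python3 -m handwheel '[[[0,0,0.012,0,0.5],[0,0,0.012,0,0.5],[0,0,0.012,0,0.5],[0,0,0.012,0,0.5],[0,0,0.009,0,0.5],[0,0,0,0,0.5]]]';python3 -m handwheel '[[[0,0,0,0,1],[0,0,0,0,1],[0,0,0,0,1],[0,0,0,0,1],[0,0,0,0,1],[0,0,0,0,1],[0,0,0,0,1]]]'
python3 - <<'E'
from h import *
o=telemetry.get_obs()
print(o["force"],o["moment"],o["tool_pos"].round(4),o["orientation"].round(2),o["joint_pos"].round(1))
E
```

```text
clock: 15.83
tool_pos: [0.5132, -0.1768, 0.1317]
orientation: [-180.0, 0.1, -1.0]
force: [-0.0, -0.6, -0.9]
opening: 0.0437
clock: 16.42
tool_pos: [0.5142, -0.1772, 0.1334]
orientation: [180.0, -0.0, -1.0]
force: [0.9, -1.2, 2.1]
opening: 0.0086
[ 0.94177564 -1.18423568  2.12062721] [-0.71712311  0.10956342  0.08448033] [ 0.5142 -0.1772  0.1334] [ 1.7998e+02 -3.0000e-02 -9.8000e-01] [  1.7  14.  -24.4   0.  -51.5  87.3]
```

```bash
cat > m.py <<'E'
from h import *
o=telemetry.get_obs()
print("F",o["force"].round(1),"M",o["moment"].round(3),o["tool_pos"].round(4),"yaw",o["orientation"].round(2),"j6",o["joint_pos"][5].round(1))
E
python3 -m handwheel '[[[0,0,0.0001,0.08,1],[0,0,0.0001,0.08,1],[0,0,0.0001,0.08,1],[0,0,0.0001,0.08,1]]]';python3 m.py
```

```text
clock: 16.75
tool_pos: [0.5144, -0.1764, 0.133]
orientation: [-180.0, -0.0, -19.5]
force: [-0.4, 4.4, 3.0]
opening: 0.0087
F [-0.4  4.4  3. ] M [1.271 0.144 0.009] [ 0.5144 -0.1764  0.133 ] yaw [-1.7995e+02 -3.0000e-02 -1.9540e+01] j6 68.8
```

```bash

python3 -m handwheel '[[[0,0,0.0001,0.08,1],[0,0,0.0001,0.08,1],[0,0,0.0001,0.08,1],[0,0,0.0001,0.08,1]]]';python3 m.py
python3 -m handwheel '[[[0,0,0.0001,0.08,1],[0,0,0.0001,0.08,1],[0,0,0.0001,0.08,1]]]';python3 m.py
```

```text
clock: 17.08
tool_pos: [0.5148, -0.1762, 0.1326]
orientation: [-179.9, -0.0, -37.9]
force: [1.4, 3.3, 0.3]
opening: 0.0087
F [1.4 3.3 0.3] M [ 1.362 -0.429  0.044] [ 0.5148 -0.1762  0.1326] yaw [-1.7991e+02 -5.0000e-02 -3.7860e+01] j6 50.5
clock: 17.33
tool_pos: [0.5153, -0.1761, 0.1323]
orientation: [-179.9, -0.1, -51.6]
force: [3.6, 3.8, -0.6]
opening: 0.0089
F [ 3.6  3.8 -0.6] M [ 1.416 -1.095  0.087] [ 0.5153 -0.1761  0.1323] yaw [-1.7985e+02 -5.0000e-02 -5.1610e+01] j6 36.7
```

```bash

python3 -m handwheel '[[[0,-0.0006,0.0001,0.04,1],[0,-0.0006,0.0001,0.08,1]]]';python3 m.py
python3 -m handwheel '[[[0,0,0.0001,0.08,1],[0,0,0.0001,0.08,1]]]';python3 m.py
python3 -m handwheel '[[[0,0,0.0001,0.08,1],[0,0,0.0001,0.08,1]]]';python3 m.py
```

```text
clock: 17.5
tool_pos: [0.5157, -0.1759, 0.1321]
orientation: [-179.9, -0.0, -58.4]
force: [-0.6, 0.4, 1.7]
opening: 0.0086
F [-0.6  0.4  1.7] M [0.035 0.077 0.091] [ 0.5157 -0.1759  0.1321] yaw [-1.7993e+02 -3.0000e-02 -5.8350e+01] j6 29.9
clock: 17.67
tool_pos: [0.5161, -0.1757, 0.132]
orientation: [-179.9, -0.0, -67.6]
force: [2.2, 3.1, -0.2]
opening: 0.0092
F [ 2.2  3.1 -0.2] M [ 1.007 -0.765  0.11 ] [ 0.5161 -0.1757  0.132 ] yaw [-1.7988e+02 -3.0000e-02 -6.7640e+01] j6 20.6
clock: 17.83
tool_pos: [0.5165, -0.1756, 0.1318]
orientation: [-179.8, -0.0, -76.8]
force: [4.0, 2.6, -0.1]
opening: 0.0089
F [ 4.   2.6 -0.1] M [ 1.083 -1.276  0.098] [ 0.5165 -0.1756  0.1318] yaw [-1.7983e+02 -1.0000e-02 -7.6810e+01] j6 11.4
```

```bash

python3 -m handwheel '[[[0,-0.0008,0.0001,0.06,1],[0,-0.0007,0.0001,0.06,1]]]';python3 m.py
python3 -m handwheel '[[[0,0,0.0001,0.07,1],[0,0,0.0001,0.07,1]]]';python3 m.py
python3 -m handwheel '[[[0,0,0.0001,0.07,1],[0,0,0.0001,0.07,1]]]';python3 m.py
```

```text
clock: 18.0
tool_pos: [0.5169, -0.1755, 0.1316]
orientation: [-180.0, 0.0, -83.6]
force: [-0.9, 2.1, 4.8]
opening: 0.0089
F [-0.9  2.1  4.8] M [0.746 0.708 0.1  ] [ 0.5169 -0.1755  0.1316] yaw [-1.7996e+02  1.0000e-02 -8.3630e+01] j6 4.6
clock: 18.17
tool_pos: [0.5173, -0.1755, 0.1314]
orientation: [-179.9, 0.0, -91.7]
force: [1.6, 2.2, 2.1]
opening: 0.0089
F [1.6 2.2 2.1] M [ 0.768 -0.425  0.099] [ 0.5173 -0.1755  0.1314] yaw [-1.7991e+02  2.0000e-02 -9.1680e+01] j6 -3.5
clock: 18.33
tool_pos: [0.5177, -0.1755, 0.1313]
orientation: [-179.9, 0.0, -99.7]
force: [2.8, 1.5, -0.1]
opening: 0.0086
F [ 2.8  1.5 -0.1] M [ 0.542 -0.906  0.116] [ 0.5177 -0.1755  0.1313] yaw [-1.7987e+02  3.0000e-02 -9.9700e+01] j6 -11.5
```

```bash

python3 -m handwheel '[[[0,-0.0005,0.0001,0.07,1],[0,-0.0005,0.0001,0.07,1]]]';python3 m.py
python3 -m handwheel '[[[0,-0.00017,0.0001,0.07,1],[0,-0.00017,0.0001,0.07,1]]]';python3 m.py
python3 -m handwheel '[[[0,-0.00017,0.0001,0.07,1],[0,-0.00017,0.0001,0.07,1]]]';python3 m.py
```

```text
clock: 18.5
tool_pos: [0.5181, -0.1756, 0.131]
orientation: [-179.9, 0.0, -107.7]
force: [-0.6, 3.2, 4.1]
opening: 0.009
F [-0.6  3.2  4.1] M [1.163 0.212 0.12 ] [ 0.5181 -0.1756  0.131 ] yaw [-1.7994e+02  4.0000e-02 -1.0772e+02] j6 -19.5
clock: 18.67
tool_pos: [0.5185, -0.1758, 0.1309]
orientation: [-179.9, 0.1, -115.7]
force: [-0.1, 2.2, 2.6]
opening: 0.0085
F [-0.1  2.2  2.6] M [ 0.913 -0.1    0.148] [ 0.5185 -0.1758  0.1309] yaw [-1.7993e+02  5.0000e-02 -1.1574e+02] j6 -27.5
clock: 18.83
tool_pos: [0.5188, -0.1759, 0.1307]
orientation: [-179.9, 0.1, -123.8]
force: [-0.0, 2.1, 2.9]
opening: 0.009
F [-0.   2.1  2.9] M [ 0.827 -0.166  0.098] [ 0.5188 -0.1759  0.1307] yaw [-1.7994e+02  6.0000e-02 -1.2377e+02] j6 -35.5
```

```bash
for i in 1; do
python3 -m handwheel '[[[0,-0.00017,0.0001,0.07,1],[0,-0.00017,0.0001,0.07,1]]]' >/dev/null;python3 m.py
python3 -m handwheel '[[[0,-0.00017,0.0001,0.07,1],[0,-0.00017,0.0001,0.07,1]]]' >/dev/null;python3 m.py
python3 -m handwheel '[[[0,-0.00017,0.0001,0.07,1],[0,-0.00017,0.0001,0.07,1]]]' >/dev/null;python3 m.py; done
```

```text
F [0.4 1.8 2.6] M [ 0.679 -0.29   0.152] [ 0.5191 -0.1762  0.1305] yaw [-1.7994e+02  7.0000e-02 -1.3178e+02] j6 -43.5
F [1.5 2.3 2.9] M [ 0.561 -0.245  0.078] [ 0.5194 -0.1765  0.1303] yaw [-1.7994e+02  7.0000e-02 -1.3981e+02] j6 -51.5
F [0.6 2.4 3.2] M [ 0.573 -0.126  0.26 ] [ 0.5197 -0.1768  0.1302] yaw [-1.7995e+02  9.0000e-02 -1.4782e+02] j6 -59.5
```

```bash

python3 -m handwheel '[[[0,0,0,0,1]]]' >/dev/null;python3 m.py
python3 -m handwheel '[[[0,-0.0001,0,0.03,1]]]' >/dev/null;python3 m.py
python3 -m handwheel '[[[0,-0.0001,0,0.03,1]]]' >/dev/null;python3 m.py
python3 -m handwheel '[[[0,-0.0001,0,0.03,1]]]' >/dev/null;python3 m.py
```

```text
F [0.9 2.3 3.7] M [ 0.703 -0.309  0.017] [ 0.5197 -0.1768  0.1302] yaw [-1.7995e+02  8.0000e-02 -1.4781e+02] j6 -59.5
F [1.3 2.1 3.9] M [ 0.855 -0.318  0.3  ] [ 0.5197 -0.1769  0.1302] yaw [-1.7995e+02  9.0000e-02 -1.4921e+02] j6 -60.9
F [0.8 2.7 3.8] M [ 0.794 -0.288  0.29 ] [ 0.5198 -0.1769  0.1302] yaw [-1.7995e+02  9.0000e-02 -1.5098e+02] j6 -62.6
F [2.1 1.5 4.7] M [ 0.913 -0.296  0.321] [ 0.5198 -0.177   0.1302] yaw [-1.7996e+02  9.0000e-02 -1.5270e+02] j6 -64.3
```

```bash

python3 -m handwheel '[[[0,-0.0001,0,0.03,1]]]' >/dev/null;python3 m.py
python3 -m handwheel '[[[0,-0.0001,0,0.03,1]]]' >/dev/null;python3 m.py
python3 -m handwheel '[[[0,-0.0001,0,0.03,1]]]' >/dev/null;python3 m.py
```

```text
F [0.2 2.2 3.8] M [ 0.907 -0.281  0.362] [ 0.5198 -0.1771  0.1301] yaw [-1.7996e+02  9.0000e-02 -1.5442e+02] j6 -66.0
F [-0.   3.1  4.2] M [ 0.921 -0.368  0.396] [ 0.5199 -0.1772  0.1302] yaw [-1.7996e+02  9.0000e-02 -1.5613e+02] j6 -67.8
F [0.9 2.4 3.9] M [ 0.966 -0.361  0.378] [ 0.5199 -0.1773  0.1302] yaw [-1.7997e+02  9.0000e-02 -1.5785e+02] j6 -69.5
```

```bash

python3 -m handwheel '[[[0,-0.0001,0,0.03,1]]]' >/dev/null;python3 m.py
python3 -m handwheel '[[[0,-0.0001,0,0.03,1]]]' >/dev/null;python3 m.py
python3 - <<'E'
from h import *
o=telemetry.get_obs(); print(o["opening"])
a=vision.snapshot("scene");b=vision.snapshot("side");w=vision.snapshot("wrist")
cv2.imwrite("pics/w9.png",w["color"][:,:,::-1])
cv2.imwrite("pics/c9.png",np.hstack([cv2.resize(a["color"][190:290,330:430,::-1],(400,400),interpolation=cv2.INTER_CUBIC),cv2.resize(b["color"][150:250,180:280,::-1],(400,400),interpolation=cv2.INTER_CUBIC)]))
E
```

```text
F [1.  3.2 3. ] M [ 0.964 -0.364  0.439] [ 0.5199 -0.1773  0.1301] yaw [-1.7997e+02  9.0000e-02 -1.5957e+02] j6 -71.2
F [1.5 2.9 3.2] M [ 1.044 -0.352  0.503] [ 0.52   -0.1774  0.1301] yaw [-1.7997e+02  9.0000e-02 -1.6128e+02] j6 -72.9
0.008828883904963782
```

View pics/c9.png

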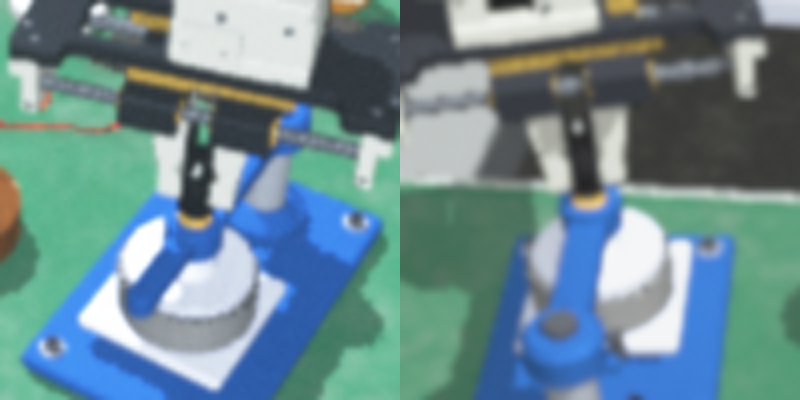

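```bash

python3 -m handwheel '[[[0,-0.0001,0,0.03,1]]]' >/dev/null;python3 m.py
python3 -m handwheel '[[[0,0,0,0.02,1]]]' >/dev/null;python3 m.py
```

```text
F [2.  5.1 4.4] M [ 1.459 -0.544  0.529] [ 0.52   -0.1775  0.1301] yaw [-1.7998e+02  9.0000e-02 -1.6292e+02] j6 -74.5
F [1.6 4.3 5.2] M [ 1.402 -0.688  0.599] [ 0.52   -0.1776  0.1301] yaw [-1.7998e+02  9.0000e-02 -1.6420e+02] j6 -75.8
```

The cap bears firmly (about 0.57 N m, i.e. about 30 N, well under 50 N). Back off a quarter turn.

```bash

python3 -m handwheel '[[[0,0.0002,-0.0001,-0.08,1],[0,0.0002,-0.0001,-0.08,1],[0,0.0002,-0.0001,-0.08,1],[0,0.0002,-0.0001,-0.08,1],[0,0.0002,-0.0001,-0.08,1],[0,0.0002,-0.0001,-0.08,1],[0,0.0002,-0.0001,-0.08,1],[0,0.0002,-0.0001,-0.08,1],[0,0.0002,-0.0001,-0.08,1]]]' >/dev/null;python3 m.py
python3 -m handwheel '[[[0,0.0002,-0.0001,-0.08,1],[0,0.0002,-0.0001,-0.08,1],[0,0.0002,-0.0001,-0.08,1],[0,0.0002,-0.0001,-0.08,1],[0,0.0002,-0.0001,-0.08,1],[0,0.0002,-0.0001,-0.08,1],[0,0.0002,-0.0001,-0.08,1],[0,0.0002,-0.0001,-0.08,1],[0,0.0002,-0.0001,-0.08,1],[0,0,0,0,1]]]' >/dev/null;python3 m.py
```

```text
F [3.1 2.7 3.1] M [ 1.039 -0.764 -0.054] [ 0.5188 -0.1763  0.1307] yaw [-1.7995e+02  5.0000e-02 -1.2275e+02] j6 -34.5
F [1.1 3.1 3.4] M [ 1.042 -0.492  0.04 ] [ 0.5168 -0.1759  0.1316] yaw [-179.96    0.    -81.53] j6 6.7
```

```bash

python3 -m handwheel '[[[0,0.0002,-0.0001,-0.085,1],[0,0.0002,-0.0001,-0.085,1],[0,0,0,0,1],[0,0,0,0,1]]]' >/dev/null;python3 m.py
python3 -m handwheel '[[[0,0,0,0,0.5],[0,0,0,0,0.5],[0,0,0,0,0.5],[0,0,0,0,0.5],[0,0,-0.01,0,0.5],[0,0,-0.02,0,0.5],[0,0,-0.025,0,0.4],[0,0,-0.025,0,0.4],[0,0,-0.03,0,0.4],[-0.015,0,-0.03,0,0.4],[-0.02,0,-0.03,0,0.4],[-0.02,0,0,0,0.4],[-0.02,0,0,0,0.4],[0,0,0,0,0.4],[0,0,0,0,0.4],[0,0,0,0,0.4]]]' >/dev/null; python3 m.py
python3 - <<'E'
from h import *
o=telemetry.get_obs()
a=vision.snapshot("scene");b=vision.snapshot("side");w=vision.snapshot("wrist")
q=place_of("clamp_screw",w)[0]["xy"];x,y=[int(v) for v in q];print(q)
cv2.imwrite("pics/w10.png",w["color"][:,:,::-1])
y0=max(y-40,0);x0=max(x-50,0)
cv2.imwrite("pics/t10.png",cv2.resize(w["color"][y0:y0+80,x0:x0+100,::-1],None,fx=7,fy=7,interpolation=cv2.INTER_CUBIC))
cv2.imwrite("pics/c10.png",np.hstack([cv2.resize(a["color"][200:290,330:420,::-1],(400,400),interpolation=cv2.INTER_CUBIC),cv2.resize(b["color"][160:250,180:270,::-1],(400,400),interpolation=cv2.INTER_CUBIC)]))
E
```

```text
F [1.2 3.3 4.8] M [ 1.038 -0.412  0.03 ] [ 0.5163 -0.176   0.1318] yaw [-1.7997e+02 -1.0000e-02 -7.2260e+01] j6 16.0
F [ 0.2 -0.1  0.2] M [-0.069 -0.045  0.021] [ 0.493  -0.1048  0.302 ] yaw [-1.7998e+02 -1.0000e-02 -7.2010e+01] j6 7.6Traceback (most recent call last):
  File "<stdin>", line 4, in <module>
IndexError: list index out of range
```

```bash

python3 - <<'E'
from h import *
o=telemetry.get_obs()
a=vision.snapshot("scene");b=vision.snapshot("side");w=vision.snapshot("wrist")
x,y=[int(v) for v in proj(w,[.517,-.177,.14],o)];print(x,y)
for k in("clamp_screw","tail_grip","cap_face"): print(k,[(q["xy"],q["conf"]) for q in place_of(k,w)])
cv2.imwrite("pics/w10.png",w["color"][:,:,::-1])
y0=max(y-40,0);x0=max(x-50,0)
cv2.imwrite("pics/t10.png",cv2.resize(w["color"][y0:y0+80,x0:x0+100,::-1],None,fx=7,fy=7,interpolation=cv2.INTER_CUBIC))
cv2.imwrite("pics/c10.png",np.hstack([cv2.resize(a["color"][200:290,330:420,::-1],(400,400),interpolation=cv2.INTER_CUBIC),cv2.resize(b["color"][160:250,180:270,::-1],(400,400),interpolation=cv2.INTER_CUBIC)]))
E
```

```text
319 109
clamp_screw [([320.2, 108.2], 0.93)]
tail_grip [([360.7, 119.0], 0.65)]
cap_face [([323.0, 107.7], 0.66)]
```

View pics/t10.png

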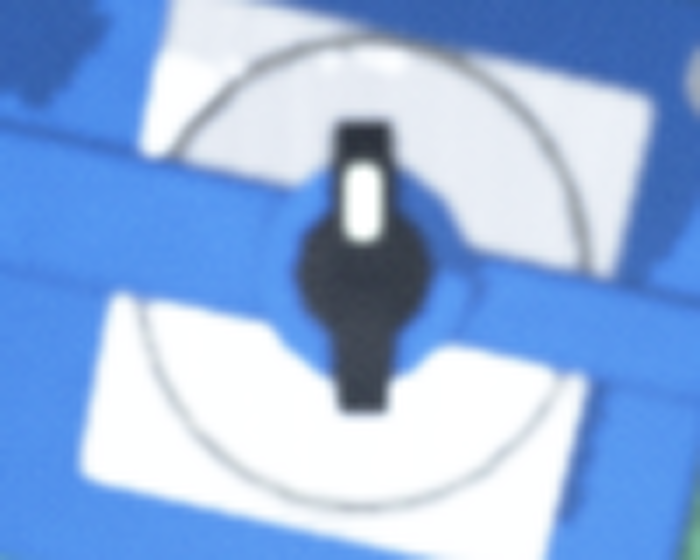

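View pics/w10.png

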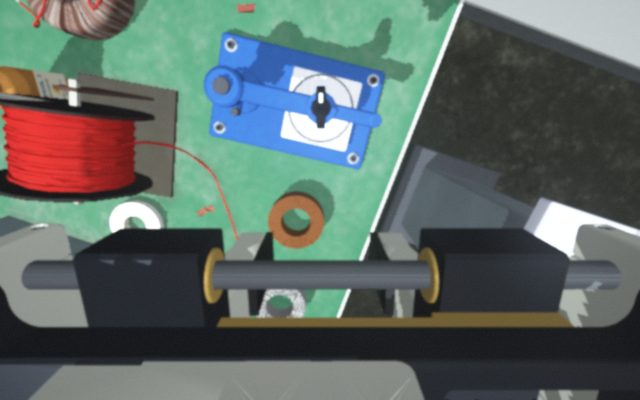

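View pics/c10.png

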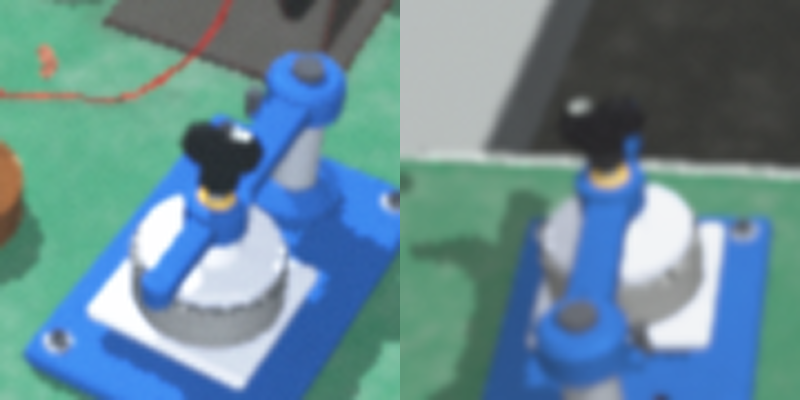

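The thumb-piece is now upright in the image, white line up, so it is aligned with the tool yaw of -72° and did not slip. Next I check that the arm is still at its stop, by comparing views rectified to the arm's top plane before and after screwing.

```bash

python3 - <<'E'
from h import *
o2=telemetry.get_obs(); w=vision.snapshot("wrist")
o1=dict(tool_pos=np.array([.5177,-.1004,.3]),orientation=np.array([180,0,-90.14]))
i1=cv2.imread("pics/w7.png"); i2=w["color"][:,:,::-1]
def rect(img,o,z):
    s=.0004; X0,Y0=.66,-.26  # col-> -x , row-> +y
    P=[(0,0),(540,0),(540,340),(0,340)]
    src=np.float32([proj(w,[X0-c*s,Y0+r*s,z],o) for c,r in P])
    return cv2.warpPerspective(np.ascontiguousarray(img),cv2.getPerspectiveTransform(src,np.float32(P)),(540,340),flags=cv2.INTER_CUBIC)
out=[]
for z in(.094,.012):
    r1,r2=rect(i1,o1,z),rect(i2,o2,z)
    f=lambda im:cv2.GaussianBlur(im,(0,0),1).astype(float)
    out.append((r1,r2))
    # top/bottom blue edges of the bar on given columns at z=.094 : columns between post(102) and screw(358) and the tail
    for nm,r in(("before",r1),("after",r2)):
        g=cv2.GaussianBlur(cv2.cvtColor(r,cv2.COLOR_BGR2GRAY),(0,0),1.2)
        np.save(f"g_{nm}_{z}.npy",g)
v=np.vstack([np.hstack([cv2.resize(x,(400,252)) for x in p]) for p in out])
cv2.imwrite("pics/rect.png",v)
# ECC rotation between plate-plane and arm-plane images
def ecc(r1,r2,box):
    x0,y0,x1,y1=box
    A=cv2.cvtColor(r1,cv2.COLOR_BGR2GRAY);B=cv2.cvtColor(r2,cv2.COLOR_BGR2GRAY)
    m=np.zeros_like(A);m[y0:y1,x0:x1]=255
    W=np.eye(2,3,dtype=np.float32)
    c,W=cv2.findTransformECC(A,B,W,cv2.MOTION_EUCLIDEAN,(3,200,1e-6),m,5)
    return c,np.degrees(np.arctan2(W[1,0],W[0,0])),W
try: print("arm post part",ecc(*out[0],(60,150,280,270)))
except Exception as e: print(e)
try: print("tail part",ecc(*out[0],(400,150,530,250)))
except Exception as e: print(e)
try: print("plate",ecc(*out[1],(30,20,520,330)))
except Exception as e: print(e)
E
```

```text
arm post part (0.9950572608346498, np.float32(-0.3745744), array([[ 0.9999786 ,  0.00653751, -1.1140143 ],
       [-0.00653751,  0.9999786 , -0.43012694]], dtype=float32))
tail part (0.9730541277263379, np.float32(-0.48305762), array([[ 0.9999645 ,  0.00843085, -1.8991325 ],
       [-0.00843085,  0.9999645 , -1.7944089 ]], dtype=float32))
plate (0.9312062452512103, np.float32(-0.15208398), array([[ 0.9999965 ,  0.00265436, -1.4929906 ],
       [-0.00265436,  0.9999965 , -1.0274478 ]], dtype=float32))
```

View pics/rect.png

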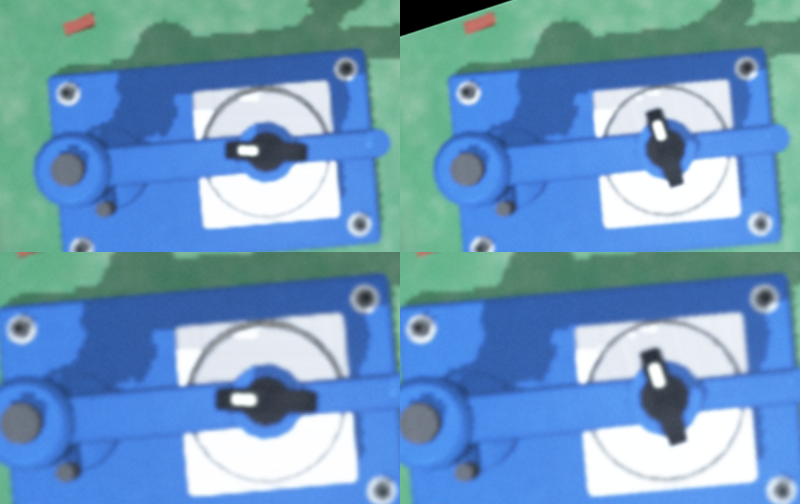

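Relative to the plate, the tail seems to have crept about 1.4 mm (0.5°) off the stop since the screw was worked. It is cheap to seat it again gently, so I pinch the tail as before and press lightly.

```bash

python3 -m handwheel '[[[0.0166,0.0121,0,0,0.4],[0.0166,0.0121,0,0,0.4],[0.0166,0.0121,0,0,0.4],[0.0166,0.0121,0,0,0.4],[0,0,0,0.113,0.4],[0,0,0,0.113,0.4],[0,0,0,0.113,0.4],[0,0,0,0.113,0.4],[0,0,0,0.113,0.4],[0,0,0,0.113,0.4],[0,0,0,0.113,0.4],[0,0,0,0.113,0.4],[0,0,0,0.113,0.4],[0,0,0,0.113,0.4],[0,0,0,0.113,0.4],[0,0,0,0.113,0.4],[0,0,0,0.113,0.4],[0,0,0,0.113,0.4],[0,0,0,0.113,0.4],[0,0,0,0.113,0.4]]]'
python3 -m handwheel '[[[0,0,0.022,0,0.4],[0,0,0.022,0,0.4],[0,0,0.022,0,0.4],[0,0,0.022,0,0.4],[0,0,0.022,0,0.4],[0,0,0,0,0.4],[0,0,0,0,0.4]]]'
```

```text
clock: 25.87
tool_pos: [0.4674, -0.1828, 0.3016]
orientation: [-180.0, -0.0, -175.9]
force: [-0.5, 0.4, 0.4]
opening: 0.0528
clock: 26.45
tool_pos: [0.467, -0.1829, 0.1912]
orientation: [-180.0, -0.1, -175.6]
force: [0.4, -0.1, 0.5]
opening: 0.052
```

```bash

python3 -m handwheel '[[[0,0,0.015,0,0.4],[0,0,0.015,0,0.4],[0,0,0.015,0,0.4],[0,0,0.015,0,0.4],[0,0,0.015,0,0.4],[0,0,0.012,0,0.4],[0,0,0.003,0,0.4],[0,0,0,0,0.4],[0,0,0,0,0.4]]]'
python3 -m handwheel '[[[0,0,0,0,0.9],[0,0,0,0,0.9],[0,0,0,0,0.9],[0,0,0,0,0.9],[0,0,0,0,0.9],[0,0,0,0,0.9]]]'
python3 -m handwheel '[[[0,0.0005,0,0,0.9]]]'; python3 -m handwheel '[[[0,0.0005,0,0,0.9]]]'
```

```text
clock: 27.2
tool_pos: [0.4685, -0.1829, 0.1029]
orientation: [-180.0, 0.1, -175.6]
force: [-0.0, -1.1, -0.4]
opening: 0.0528
clock: 27.7
tool_pos: [0.4675, -0.1828, 0.1017]
orientation: [-180.0, 0.0, -175.6]
force: [0.7, -1.9, -1.0]
opening: 0.0184
clock: 27.78
tool_pos: [0.4674, -0.1824, 0.1017]
orientation: [-180.0, -0.0, -175.6]
force: [0.1, -1.8, 1.1]
opening: 0.0157
clock: 27.87
tool_pos: [0.4673, -0.1819, 0.1017]
orientation: [-180.0, -0.0, -175.6]
force: [-0.3, -2.9, 1.2]
opening: 0.0155
```

```bash

python3 -m handwheel '[[[0,0.0005,0,0,0.9]]]'; python3 -m handwheel '[[[0,0.0005,0,0,0.9]]]'; python3 -m handwheel '[[[0,0.0005,0,0,0.9]]]'
```

```text
clock: 27.95
tool_pos: [0.4673, -0.1814, 0.1017]
orientation: [-180.0, -0.0, -175.6]
force: [-0.8, -7.0, 0.7]
opening: 0.0157
clock: 28.03
tool_pos: [0.4673, -0.1814, 0.1017]
orientation: [-179.9, -0.0, -175.6]
force: [0.2, -9.7, -0.5]
opening: 0.0155
clock: 28.12
tool_pos: [0.4673, -0.1813, 0.1017]
orientation: [-179.9, -0.0, -175.6]
force: [0.3, -13.3, -2.7]
opening: 0.0156
```

On the stop again (y stays at -0.1813 as the force rises). Ease to a light push, let go, retreat and look.

```bash

python3 -m handwheel '[[[0,-0.0005,0,0,0.9],[0,-0.0005,0,0,0.9],[0,0,0,0,0.9]]]'
python3 -m handwheel '[[[0,0,0,0,0.5],[0,0,0,0,0.5],[0,0,0,0,0.5],[0,0,0,0,0.5],[0,0,-0.01,0,0.4],[0,0,-0.02,0,0.4],[0,0,-0.025,0,0.4],[0,0,-0.025,0,0.4],[0,0,-0.03,0,0.4],[0,0,-0.03,0,0.4],[0,0,-0.03,0,0.4],[0,0,-0.03,0,0.4],[-0.015,0.025,0,0,0.4],[-0.015,0.025,0,0,0.4],[-0.015,0.02,0,0,0.4],[-0.005,0.01,0,0,0.4]]]'
python3 -m handwheel '[[[0,0,0,-0.115,0.4],[0,0,0,-0.115,0.4],[0,0,0,-0.115,0.4],[0,0,0,-0.115,0.4],[0,0,0,-0.115,0.4],[0,0,0,-0.115,0.4],[0,0,0,-0.115,0.4],[0,0,0,-0.115,0.4],[0,0,0,-0.115,0.4],[0,0,0,-0.115,0.4],[0,0,0,-0.115,0.4],[0,0,0,-0.115,0.4],[0,0,0,-0.115,0.4],[0,0,0,0,0.4],[0,0,0,0,0.4],[0,0,0,0,0.4]]]'
python3 - <<'E'
from h import *
o2=telemetry.get_obs(); w=vision.snapshot("wrist"); print(o2["tool_pos"],o2["orientation"])
o1=dict(tool_pos=np.array([.5177,-.1004,.3]),orientation=np.array([180,0,-90.14]))
i1=cv2.imread("pics/w7.png"); i2=w["color"][:,:,::-1]
def rect(img,o,z):
    s=.0004; X0,Y0=.66,-.26
    P=[(0,0),(540,0),(540,340),(0,340)]
    src=np.float32([proj(w,[X0-c*s,Y0+r*s,z],o) for c,r in P])
    return cv2.warpPerspective(np.ascontiguousarray(img),cv2.getPerspectiveTransform(src,np.float32(P)),(540,340),flags=cv2.INTER_CUBIC)
def ecc(r1,r2,box,pts):
    x0,y0,x1,y1=box
    A=cv2.cvtColor(r1,cv2.COLOR_BGR2GRAY);B=cv2.cvtColor(r2,cv2.COLOR_BGR2GRAY)
    m=np.zeros_like(A);m[y0:y1,x0:x1]=255
    c,W=cv2.findTransformECC(A,B,np.eye(2,3,dtype=np.float32),cv2.MOTION_EUCLIDEAN,(3,200,1e-6),m,5)
    for p in pts: print("  shift mm",(W@np.array([*p,1])-p)*.4)
a=(rect(i1,o1,.094),rect(i2,o2,.094)); b=(rect(i1,o1,.012),rect(i2,o2,.012))
print("post");ecc(*a,(60,150,280,270),[(110,225)])
print("tail");ecc(*a,(400,150,530,250),[(470,195)])
print("plate");ecc(*b,(30,20,520,330),[(110,225),(470,195)])
cv2.imwrite("pics/rect2.png",np.hstack([cv2.resize(x,(400,252)) for x in a]))
cv2.imwrite("pics/w11.png",i2)
s1=vision.snapshot("scene"); cv2.imwrite("pics/s11.png",s1["color"][:,:,::-1])
E
```

```text
clock: 28.37
tool_pos: [0.4673, -0.1815, 0.1017]
orientation: [-180.0, -0.0, -175.6]
force: [-0.6, -4.4, 2.0]
opening: 0.0158
clock: 29.7
tool_pos: [0.5122, -0.0957, 0.3025]
orientation: [180.0, 0.1, -175.6]
force: [-0.5, -0.5, 0.0]
opening: 0.0527
clock: 31.03
tool_pos: [0.5109, -0.0977, 0.3018]
orientation: [-180.0, 0.0, -90.2]
force: [0.7, 0.6, 0.0]
opening: 0.0525
[ 0.51092247 -0.09772176  0.30183912] [-1.79990399e+02  3.80418039e-03 -9.01832429e+01]
post
  shift mm [ 0.84081033 -0.02208651]
tail
  shift mm [ 0.94473965 -0.19164411]
plate
  shift mm [-0.45192297 -0.17625893]
  shift mm [-0.44783943 -0.12715279]
```

View pics/rect2.png

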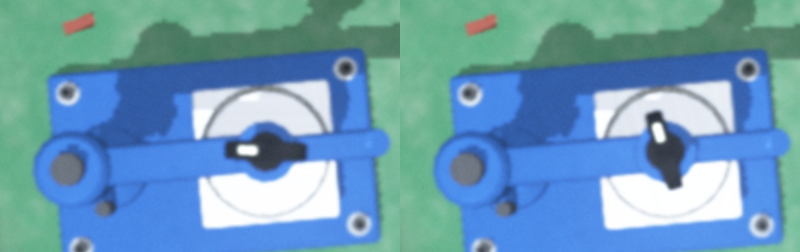

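View pics/s11.png

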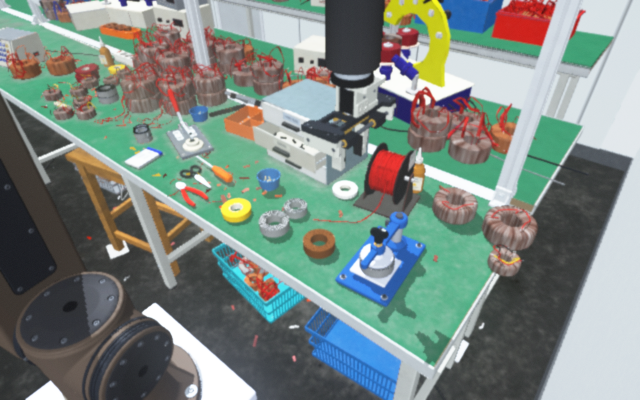

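The arm matches its position at the stop (tail within 0.2 mm across). The thumbscrew is unchanged at about a quarter turn back. The bystanders stand where they were, and the robot touches nothing.

```bash
python3 -c "
from plant import close_job
print(close_job())"
```

```text
the job is handed in; nothing more can be done
None
```

The stand is set up as asked, and I handed the job in at about 31 s of the 72 s allowed.

- **Arm:** I pinched the tail and swung it about 63° clockwise onto its stop. I pressed somewhat harder than needed there, about 35 N at the fingers, then eased off and let go.
- **Screw:** I turned the thumbscrew about 163° clockwise until the torque rose to about 0.55–0.6 N m. That is roughly 30 N on the core by the given torque figures; I did not measure it directly. I then backed it off about 92° by the measured tool yaw, perhaps 87–92° at the screw itself because the grip winds up a little, and let go.
- **Re-seating the arm:** A picture check after that showed the tail about 1.4 mm (0.5°) off its stop. It had crept while I worked the screw, so I nudged it back with about 13 N at most. This came after the back-off, slightly out of the asked order.
- **Last checks:** The tail was within 0.2 mm of where it sat at the stop. The thumb-piece lined up with the final tool yaw of -72°, so it had not slipped in the grip. Nothing else looked moved, and the gripper stood clear with force readings at noise level. I did not test whether the core spins freely.

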